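Rock the ball feeder's seesaw over and feed the graining balls down the other chute

TASK

The seesaw gate of the ball feeder is tipped towards one tray: press its raised end down with a fingertip so that it rocks right over to the other side, and after that push the feed slide sideways by its tab until it is fully open, so that all four steel graining balls run down the other chute into the other tray. Only press and push: never touch or lift the balls, and leave the things standing around where they are.

Things in the scene. Friction and masses are not known exactly. Their poses are not given: they have to be found in the camera images.
- stand: fixed ball feeder, 600 mm wide, 205 mm high: a seesaw trough on a grey base, a sloping feed channel behind it (along x at y = 0), a chute and an open grey tray at each side. Origin on the table under the pivot; z up, x away from the robot from seesaw to feed, y to the left tray; turned by up to 0.3 rad. The pivot line runs along x, 105 mm up
- seesaw (a joint): tilt of the aluminium seesaw gate, rad, -0.28 to 0.28: positive = left (+y) end up, balls run to the right tray; negative = right end up, balls run to the left. It starts at one of these stops; a weight on a stem over its middle tips it to the stop on its side of level. About 1 N on the raised plate starts it. Trough 230 x 52 mm, its near wall 26 mm high
- left_plate (a point): centre of the top face of the seesaw's left press plate, flat, 56 (x) x 46 (y) mm, on the robot's side of the trough, 56 mm before and 90 mm left of the pivot and, when level, 20 mm above it. Moves with the seesaw, 25 mm up or down from level. The trough's near wall stands 29 mm beyond it in x
- right_plate (a point): the same for the right press plate, 90 mm to the right of the pivot
- slide (a joint): travel of the steel feed slide across the feed, m: 0 (start, up to 0.004) = its blade blocks the channel, 0.05 = fully open against its stop; it moves to the stand's +y and stays where it is left (about 1.2 N friction)
- slide_tab (a point): centre of the outer (-y) face of the slide's upright push tab, 40 mm (x) wide, 36 mm high (18 above and below this point, itself 185 mm above the table), 5 mm thick. It sticks out to the right (-y) of the feed channel; pushing this face to +y opens the slide. Fully open, it stands 37 mm right of the channel's middle. Axes as the stand's
- left_tray (a point): centre of the floor of the left tray, 8 mm above the table; inside 110 x 110 mm, walls 45 to 90 mm high. Axes as the stand's
- right_tray (a point): centre of the floor of the right tray, the same size
- ball1_center (a point): centre of a 20 mm steel ball, about 33 g, first in the row waiting in the feed channel behind the blade
- ball2_center (a point): centre of a 20 mm steel ball, about 33 g, second in the row waiting in the feed channel behind the blade
- ball3_center (a point): centre of a 20 mm steel ball, about 33 g, third in the row waiting in the feed channel behind the blade
- ball4_center (a point): centre of a 20 mm steel ball, about 33 g, fourth in the row waiting in the feed channel behind the blade
- ink_tin: open round steel tin of black ink, 90 mm wide, 45 mm high; loose, not part of the job; origin under its middle
- scraper: dark blue flat plastic scraper, 70 x 100 mm, 12 mm high; loose, not part of the job; origin under its middle
- cup: white cup, 60 mm wide, 60 mm high; loose, not part of the job; origin under its middle
- jar: amber jar with black cap, 56 mm wide, 75 mm high; loose, not part of the job; origin under its middle
- plate: bare steel printing plate, 90 x 120 x 5 mm; loose, not part of the job; origin under its middle
- roller: hand ink roller, 36 mm high, about 160 mm long with its wooden handle to +x of the stand; loose, not part of the job; origin on the table under the roller's middle
- knife: ink spatula about 200 mm long lying flat, under 30 mm high; loose, not part of the job

How it is judged:
On the way, in this order (a step that is already met when the one before it is completed fails the run):
1. the seesaw lies against its other stop while the feed slide is still shut (distance of left_plate from where it was at the start of the episode above 0.0265 m and (value of joint seesaw above 0.25 rad or value of joint seesaw below -0.25 rad) and value of joint slide below 0.008 m), for 0.2 s.
2. the feed slide is pushed fully open (distance of left_plate from where it was at the start of the episode above 0.0265 m and (value of joint seesaw above 0.25 rad or value of joint seesaw below -0.25 rad) and value of joint slide above 0.042 m), for 0.2 s.
At the end, for the whole second after the job is handed in: the seesaw rests within 0.03 rad of the stop opposite to where it started, the slide is at least 42 mm open of 50, and all four balls lie in the tray on the seesaw's lowered side, moving slower than 0.1 m/s (all of step 2 and ((value of joint seesaw below -0.25 rad and x of ball1_center in the frame of left_tray between -0.056 and 0.056 m and y of ball1_center in the frame of left_tray between -0.056 and 0.056 m and height (world z) of each of ball1_center, ball2_center, ball3_center, ball4_center below 0.045 m and x of ball2_center in the frame of left_tray between -0.056 and 0.056 m and y of ball2_center in the frame of left_tray between -0.056 and 0.056 m and x of ball3_center in the frame of left_tray between -0.056 and 0.056 m and y of ball3_center in the frame of left_tray between -0.056 and 0.056 m and x of ball4_center in the frame of left_tray between -0.056 and 0.056 m and y of ball4_center in the frame of left_tray between -0.056 and 0.056 m) or (value of joint seesaw above 0.25 rad and x of ball1_center in the frame of right_tray between -0.056 and 0.056 m and y of ball1_center in the frame of right_tray between -0.056 and 0.056 m and height (world z) of each of ball1_center, ball2_center, ball3_center, ball4_center below 0.045 m and x of ball2_center in the frame of right_tray between -0.056 and 0.056 m and y of ball2_center in the frame of right_tray between -0.056 and 0.056 m and x of ball3_center in the frame of right_tray between -0.056 and 0.056 m and y of ball3_center in the frame of right_tray between -0.056 and 0.056 m and x of ball4_center in the frame of right_tray between -0.056 and 0.056 m and y of ball4_center in the frame of right_tray between -0.056 and 0.056 m)) and linear speed of each of ball1, ball2, ball3, ball4 below 0.1 m/s); the robot touches nothing.
It fails at once if a ball is touched by the robot (contact force between any of the fingers, the arm and ball1 above 0.3 N or contact force between any of the fingers, the arm and ball2 above 0.3 N or contact force between any of the fingers, the arm and ball3 above 0.3 N or contact force between any of the fingers, the arm and ball4 above 0.3 N).
It fails at once if a ball is lifted above the feed (height (world z) of any of ball1_center, ball2_center, ball3_center, ball4_center above 0.225 m).
It fails at once if one of the things standing around is shifted by more than 25 mm (distance of any of ink_tin, scraper, cup, jar, plate, roller, knife from where it was at the start of the episode above 0.025 m).
It also fails if it takes over 40 s, if anything falls off the work surface, if the arm or the gripper's body presses on something with over 40 N, if the wrist force passes 120 N, or if a joint passes its speed limit or range.

ROBOT

A 7-joint arm with a two-finger parallel gripper is mounted at the origin on the work surface. World frame = base frame: x ahead of the robot, y to its left, z up, the work surface at z = 0. Lengths are in m, angles in rad, forces in N, time in s.
With the tool pointing down it reaches from about 0.4 to 0.85 m from the base axis. Payload 10.4 kg.
Tool frame: the origin (TCP) lies at the centre of the arm's flange, where the gripper is bolted on; the fingertips stand 182 mm ahead of it and the grasp point (between the pads) lies 164 mm ahead of it (tip_extent is the z of the fingertips in the tool frame, in m); z points along the fingers, x is the direction in which the jaws open and shut, and the axes are right-handed (so a half turn about z gives the same grasp; the last joint's range is limited). The gripper opens to 87 mm and grips with 3 to 60 N. Pads are 19 mm wide; open, the fingers measure 117 mm over their backs; the gripper's body (75 mm by 190 mm) begins 51 mm behind the grasp point.
Start: joints at [1.272, 0.332, -0.065, 1.46, 0.022, 1.35, -0.088], TCP at [0.17, -0.601, 0.405] pointing down, gripper open.
Joint ranges: [-2.6, 2.6], [-0.5, 2.12], [-1.47, 1.34], [0.16, 2.42], [-1.27, 4.41], [0.06, 2.06], [-2.6, 2.6]. Speed limits (rad/s): [2.22, 2.22, 2.79, 2.79, 3.14, 3.14, 3.14].

INTERFACE

Orientations are given as a 3x3 rotation matrix whose columns are the frame's x, y, z axes.
In Python, from station import * gives the robot as it stands.
- The arm moves only by the tool move_arm, never from a script. Its arguments are lists of equal length, an entry for each row: "translation": the shift along the tool's x, y, z in m, a list of three; "twist": the turn, a rotation vector about the tool's x, y, z in rad, a list of three; "grip": the finger opening in m, from 0 to 0.087. In form: {"translation": [[tx, ty, tz], ...], "twist": [[wx, wy, wz], ...], "grip": [grip, ...]}. A call has 1 to 20 rows; each row is the pose to reach, as a shift and turn from the pose measured when the call began, along the tool's axes at that moment; what a row does not reach only later rows make up. A row lasts 1/8 s, in which the tool goes at most 62.5 mm and 10.7 degrees, less where a joint would pass 70% of its speed; a pose out of reach is approached as far as the arm can. A call with a gripper value outside its range is refused whole. The fingers move at their own pace and stop on an object; "grip_force" is the grip in N (left out, the last holds). Time passes only in rows, so rows that repeat a pose let the fingers close. It gives the time, the measured TCP pose, the force and the opening at its end, in the units of the state.
- get_state(): the state, without advancing time (a new reading comes with each control period).
- grab_frame(name): name is "scene" or "top" or "wrist"; returns (picture, depth): 480x640x3 uint8, blue, green, red; 480x640 float32, m along the optical axis (not along the pixel's ray), 0 where there is no reading.
- camera_params(name): a dict with "fx", "fy", "cx", "cy" (pixels), "rvec" (rotation vector, rad) and "tvec" (3), from world to camera coordinates, as OpenCV has them; the wrist camera has in their place "mount" (4x4, takes a point from camera to tool coordinates, whose origin is the TCP and whose axes are the tool frame's). Camera axes: x right, y down, z forward; pixel columns grow to the right and rows downward; lengths in m; the calibration is good to about 2 mm. A picture is of the moment at which its call begins: read the wrist's pose just before it. camera_params takes no time and is no camera call.
- sign_off(): hands the job in, once; it reports no verdict.
The state is a dict: "time": time; "joints": joint angles; "joint_velocities": joint speeds; "joint_efforts": joint torques, N m; "ee_pos": TCP position; "orientation": TCP orientation; "ft_force": force on the tool from outside, world axes, zero at the start; "moment": the same for the moment, N m; "width": finger opening in m.
Only numpy, scipy, OpenCV 4.12 (cv2) and the standard library are available. Lean on these libraries where they do the work, as an engineer would, in place of code of your own. Each camera call takes 0.05 s, during which the arm holds its last target.

## Working session

There is one attempt and no reset: what is moved stays moved. The work goes in short steps, Python scripts to look and compute and a tool call to move; the robot and the scene stay as the last step left them, time stands still between calls to the robot, and variables do not carry over. Pictures are saved under pics/ and viewed, and the job is handed in when it is done.

Besides the shell and the picture viewer there is one more tool, called after "Call:" by a JSON object that holds its "name" and its "arguments". move_arm: Moves the arm, as the interface text tells. Its arguments: {"type":"object","properties":{"translation":{"type":"array"},"twist":{"type":"array"},"grip":{"type":"array"},"grip_force":{"type":"number"}},"required":["translation","twist","grip"]}

```bash
mkdir -p pics; ls
python3 - <<'E'
from station import *
import cv2,numpy as np
s=get_state();print(s)
for n in ("scene","top"):
    p,d=grab_frame(n); cv2.imwrite(f"pics/{n}0.png",p); np.savez(f"pics/{n}0.npz",p=p,d=d); print(n,camera_params(n))
print(camera_params("wrist"))
E
```

```text
pics
{'time': 0.0, 'joints': array([ 1.2723959 ,  0.33286328, -0.06465624,  1.46091095,  0.02157938,
        1.34992019, -0.08849162]), 'joint_velocities': array([-0.00045481,  0.00072072, -0.00114491,  0.00097977, -0.00167507,
        0.00031074,  0.00041482]), 'joint_efforts': array([-5.45932119e-05, -6.23250532e+01,  2.44673219e-02, -3.89888871e+01,
       -6.14184444e-02,  3.97337589e-02,  1.22168326e-04]), 'ee_pos': array([ 0.17015054, -0.60126353,  0.40397352]), 'orientation': array([[ 2.72300356e-01, -9.62212202e-01, -4.40235483e-04],
       [-9.62211276e-01, -2.72300705e-01,  1.33684268e-03],
       [-1.40620277e-03,  5.95768076e-05, -9.99999010e-01]]), 'ft_force': array([ 0.25899589, -0.26953208,  0.88659556]), 'moment': array([ 0.03201976,  0.01266555, -0.03872742]), 'width': 0.08681468386635002}
scene {'fx': 507.9719644501466, 'fy': 507.9719644501466, 'cx': 314.309715147388, 'cy': 237.68916271609265, 'rvec': array([ 0.99533439,  2.40334478, -1.07849716]), 'tvec': array([ 0.40867162, -0.14135796,  1.43387396])}
top {'fx': 557.3022753533357, 'fy': 557.3022753533357, 'cx': 324.71607266057276, 'cy': 241.18468918504976, 'rvec': array([ 2.16714841, -2.2222608 ,  0.12258705]), 'tvec': array([-0.03801227,  0.57239013,  1.10062006])}
{'fx': 415.8999460715908, 'fy': 415.8999460715908, 'cx': 321.07590610775753, 'cy': 237.20554491577062, 'mount': array([[ 9.99999741e-01, -1.63682153e-04,  7.00502872e-04,
         4.29123700e-05],
       [-3.99292842e-05,  9.59639275e-01,  2.81233817e-01,
        -7.75949510e-02],
       [-7.18263025e-04, -2.81233772e-01,  9.59639020e-01,
         2.04161397e-02],
       [ 0.00000000e+00,  0.00000000e+00,  0.00000000e+00,
         1.00000000e+00]])}
```

View pics/scene0.png

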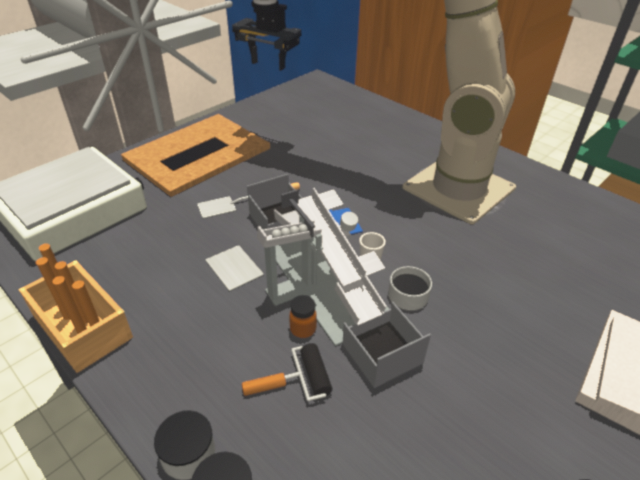

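View pics/top0.png

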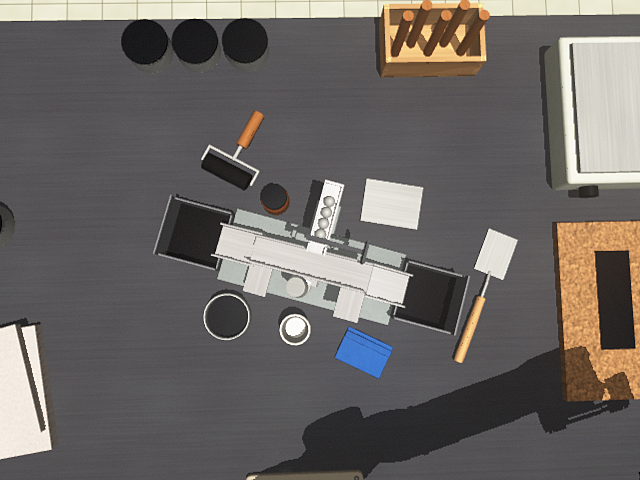

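The top view shows the stand at about (310,260), with the feed going up to (328,190), the press plates at about (257,280) and (348,305), the tab near (347,235) and the balls at (320–328,200–235). I'll measure these next.

```bash
cat > h.py <<'E'
import cv2,numpy as np
from station import *
def cloud(n,d):
    c=camera_params(n);R,_=cv2.Rodrigues(c['rvec']);t=c['tvec']
    v,u=np.mgrid[0:480,0:640]
    P=np.stack([(u-c['cx'])/c['fx']*d,(v-c['cy'])/c['fy']*d,d],-1)
    return (P-t)@R
def proj(n,X):
    c=camera_params(n);K=np.array([[c['fx'],0,c['cx']],[0,c['fy'],c['cy']],[0,0,1]])
    return cv2.projectPoints(np.asarray(X,float).reshape(-1,3),c['rvec'],c['tvec'],K,None)[0].reshape(-1,2)
E
python3 - <<'E'
from h import *
z=np.load('pics/top0.npz');d=z['d'];W=cloud('top',d)
for n,(u,v) in dict(lp=(257,282),rp=(348,305),lpe=(257,290),rpe=(348,318),wt=(296,287),tab=(347,235),tab2=(347,240),b1=(320,234),b2=(324,223),b3=(326,212),b4=(328,202),ltray=(195,232),rtray=(432,297),table=(100,300)).items():
    print(n,W[v,u].round(4))
c=z['p'][170:350,140:480]
cv2.imwrite('pics/topc.png',cv2.resize(c,None,fx=2.35,fy=2.35,interpolation=cv2.INTER_CUBIC))
h=W[170:350,140:480,2];g=np.clip(h/0.25*255,0,255).astype(np.uint8)
cv2.imwrite('pics/toph.png',cv2.resize(cv2.applyColorMap(g,cv2.COLORMAP_JET),None,fx=2.35,fy=2.35,interpolation=cv2.INTER_NEAREST))
E
```

```text
lp [0.4919 0.0781 0.1012]
rp [ 0.4464 -0.0867  0.1499]
lpe [0.4771 0.0784 0.1002]
rpe [ 0.4236 -0.0859  0.1516]
wt [0.4807 0.0044 0.1706]
tab [ 0.585  -0.0996 -0.0017]
tab2 [ 0.5743 -0.0989  0.0032]
b1 [ 0.5714 -0.0395  0.18  ]
b2 [ 0.5903 -0.0469  0.1811]
b3 [ 0.6096 -0.0509  0.1807]
b4 [ 0.6261 -0.0546  0.187 ]
ltray [0.5977 0.2108 0.007 ]
rtray [ 0.4531 -0.2686  0.0092]
table [ 0.4649  0.4043 -0.0016]
```

View pics/topc.png

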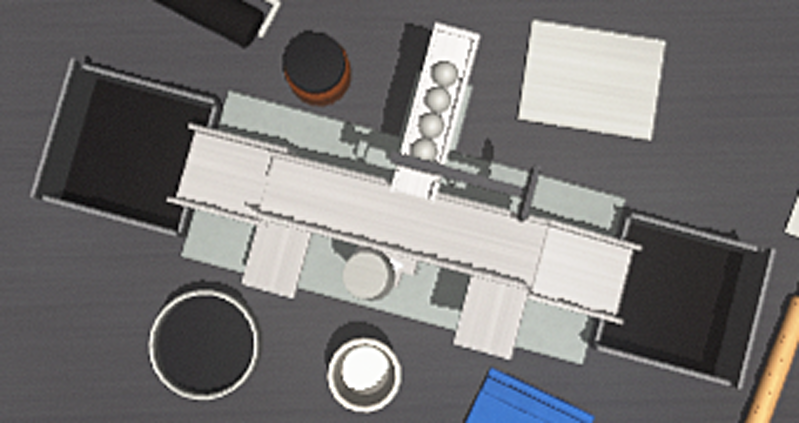

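View pics/toph.png

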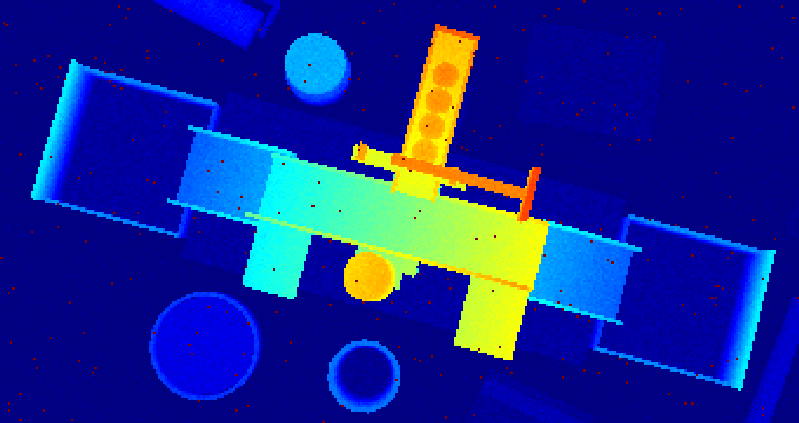

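Run:
```python
from h import *
z=np.load('pics/top0.npz');W=cloud('top',z['d'])
def reg(x0,x1,y0,y1,zl,zh):
    v0,v1=int(170+y0/2.35),int(170+y1/2.35);u0,u1=int(140+x0/2.35),int(140+x1/2.35)
    P=W[v0:v1,u0:u1].reshape(-1,3);P=P[(P[:,2]>zl)&(P[:,2]<zh)];return P
for n,a in dict(rp=(450,530,295,370,.13,.165),lp=(235,305,232,305,.09,.125),tab=(505,550,160,228,.192,.215),bar=(440,520,150,205,.175,.21),weight=(335,400,245,305,.16,.19),chan=(395,485,20,160,.15,.21)).items():
    P=reg(*a)
    r=cv2.minAreaRect((P[:,:2]*1000).astype(np.float32))
    print(n,len(P),'rect',np.round(r[0],1),np.round(r[1],1),round(r[2],2),'z',np.percentile(P[:,2],[5,50,95]).round(4),'mean',P.mean(0).round(4))
```

```text
rp 660 rect [445.3 -87. ] [44.6 50.8] 73.53 z [0.1423 0.1495 0.1559] mean [ 0.4428 -0.0873  0.1493]
lp 601 rect [495.6  78.7] [44.5 52.9] 75.39 z [0.0922 0.0995 0.1053] mean [0.4935 0.0787 0.0993]
tab 79 rect [ 536.8 -114.7] [ 5.2 39.1] 73.36 z [0.1972 0.2027 0.2055] mean [ 0.5367 -0.1144  0.2023]
bar 181 rect [547.  -78.8] [60.9 11.9] 70.62 z [0.1817 0.1864 0.1889] mean [ 0.5478 -0.0786  0.1861]
weight 352 rect [480.7   4.5] [35.  34.9] 88.63 z [0.1635 0.1697 0.1747] mean [0.4806 0.0046 0.1696]
chan 1112 rect [609.9 -50.9] [ 36.  103.7] 71.68 z [0.1586 0.1732 0.188 ] mean [ 0.6142 -0.0519  0.1735]
```

Right end is up, so the right plate has to go down and the balls should end up in the right tray. I estimate the stand at about (0.5225,-0.0255) with yaw about -0.285. I'll keep the gripper open with the jaw axis along stand y and press with the inner finger. That keeps the gripper body clear of the weight and the tab. First I move above the plate.

Call:
{"name": "move_arm", "arguments": {"translation": [[-0.025,-0.025,0],[-0.055,-0.055,0],[-0.085,-0.085,0],[-0.115,-0.115,0],[-0.145,-0.145,0],[-0.175,-0.175,0],[-0.205,-0.205,0],[-0.235,-0.235,0],[-0.265,-0.265,0],[-0.295,-0.295,0],[-0.32,-0.32,0],[-0.345,-0.345,0],[-0.36,-0.36,0],[-0.369,-0.369,0],[-0.369,-0.369,0],[-0.369,-0.369,0]], "twist": [[0,0,0.05],[0,0,0.1],[0,0,0.15],[0,0,0.2],[0,0,0.25],[0,0,0.3],[0,0,0.35],[0,0,0.4],[0,0,0.45],[0,0,0.5],[0,0,0.53],[0,0,0.56],[0,0,0.56],[0,0,0.56],[0,0,0.56],[0,0,0.56]], "grip": [0.087,0.087,0.087,0.087,0.087,0.087,0.087,0.087,0.087,0.087,0.087,0.087,0.087,0.087,0.087,0.087]}}

```text
time: 2.1
ee_pos: [0.4243, -0.1466, 0.4043]
orientation: [[-0.282, -0.96, -0.001], [-0.96, 0.282, 0.001], [-0.001, 0.001, -1.0]]
ft_force: [-0.3, -0.5, -0.4]
width: 0.0872
```

Run:
```python
from h import *
s=get_state()
p,d=grab_frame('wrist');cv2.imwrite('pics/w1.png',p)
p2,d2=grab_frame('scene');cv2.imwrite('pics/s1.png',p2)
M=camera_params('wrist')['mount'];c=camera_params('wrist')
v,u=np.mgrid[0:480,0:640]
P=np.stack([(u-c['cx'])/c['fx']*d,(v-c['cy'])/c['fy']*d,d],-1)@M[:3,:3].T+M[:3,3]
W=P@s['orientation'].T+s['ee_pos']
np.savez('pics/w1.npz',T=P,W=W,p=p)
```

```text
(no output)
```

View pics/w1.png

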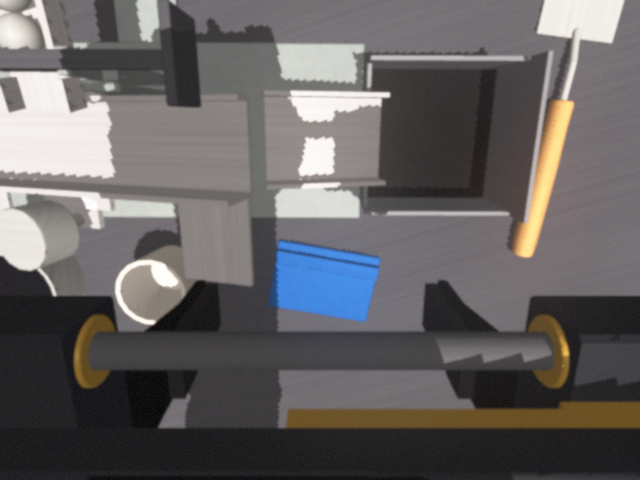

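View pics/s1.png

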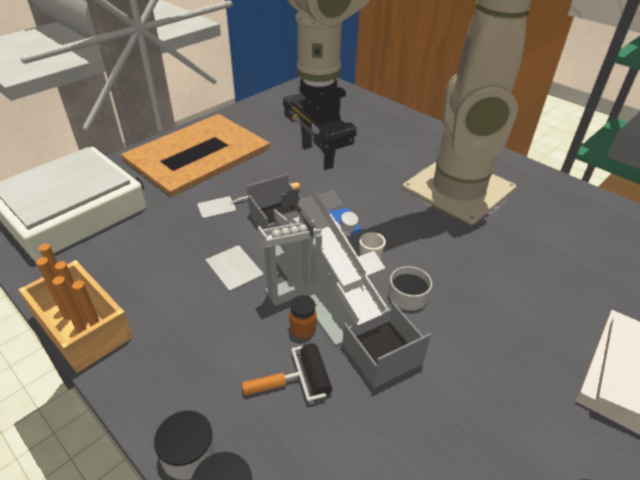

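The wrist view shows the raised right plate at cols 180–253, rows 198–285. The left finger is at col ~190 and the tab at (182,65), and the stand edges run parallel to the image. I'll check the positions in tool coordinates.

Run:
```python
from h import *
z=np.load('pics/w1.npz');T=z['T'];W=z['W']
def q(r0,r1,c0,c1,zl,zh):
    m=(W[r0:r1,c0:c1,2]>zl)&(W[r0:r1,c0:c1,2]<zh)
    P=T[r0:r1,c0:c1][m];Q=W[r0:r1,c0:c1][m]
    print(len(P),P.min(0).round(4),P.max(0).round(4),np.median(P,0).round(4),Q[:,2].min().round(4),Q[:,2].max().round(4))
q(205,295,170,270,.12,.17)   # plate
q(0,115,155,205,.16,.215)    # tab
q(270,400,160,225,.21,.26) # finger L tip
q(270,400,420,490,.21,.26) # finger R
q(190,275,0,85,.15,.19)  # weight
for r,c in [(240,215),(60,172),(60,190),(100,185),(285,205),(290,200),(330,200)]: print(r,c,T[r,c].round(4),W[r,c].round(4))
```

```text
5413 [-0.0853 -0.0295  0.2477] [-0.0402  0.0204  0.2637] [-0.0611 -0.0051  0.2551] 0.1407 0.1566
3728 [-0.0755 -0.1213  0.1993] [-0.0588 -0.0813  0.2442] [-0.0597 -0.1017  0.2095] 0.1601 0.205
2081 [-0.0548 -0.0122  0.1444] [-0.0429  0.0097  0.1844] [-0.0454 -0.0099  0.1626] 0.22 0.26
2095 [ 0.043  -0.0123  0.1443] [0.0556 0.0096 0.1837] [ 0.0456 -0.0099  0.1625] 0.2206 0.26
4682 [-0.1778 -0.0374  0.2285] [-0.1313  0.0044  0.2544] [-0.1511 -0.0164  0.2362] 0.15 0.176
240 215 [-0.0624 -0.0073  0.2547] [ 0.4487 -0.0885  0.1497]
60 172 [-0.06   -0.099   0.2009] [ 0.536  -0.1167  0.2034]
60 190 [-0.0597 -0.1018  0.2245] [ 0.5386 -0.1178  0.1797]
100 185 [-0.0594 -0.084   0.2114] [ 0.5215 -0.1131  0.1929]
285 205 [-0.0483 -0.0101  0.1805] [ 0.4474 -0.103   0.2239]
290 200 [-0.0482 -0.011   0.1732] [ 0.4483 -0.1033  0.2312]
330 200 [-0.0442 -0.0026  0.1562] [ 0.4392 -0.1048  0.2481]
```

Call:
{"name": "move_arm", "arguments": {"translation": [[0,0,0.02],[0,0,0.045],[0,0,0.058],[0,0,0.064],[0,0,0.07],[0,0,0.076],[0,0,0.082],[0,0,0.088],[0,0,0.094],[0,0,0.1],[0,0,0.104],[0,0,0.108],[0,0,0.11],[0,0,0.11],[0,0,0.11]], "twist": [[0,0,0],[0,0,0],[0,0,0],[0,0,0],[0,0,0],[0,0,0],[0,0,0],[0,0,0],[0,0,0],[0,0,0],[0,0,0],[0,0,0],[0,0,0],[0,0,0],[0,0,0]], "grip": [0.087,0.087,0.087,0.087,0.087,0.087,0.087,0.087,0.087,0.087,0.087,0.087,0.087,0.087,0.087]}}

```text
time: 4.08
ee_pos: [0.4244, -0.1465, 0.2946]
orientation: [[-0.282, -0.959, -0.0], [-0.959, 0.282, 0.001], [-0.001, 0.001, -1.0]]
ft_force: [0.1, 0.4, 0.2]
width: 0.0869
```

Run:
```python
from h import *
p2,d2=grab_frame('scene');cv2.imwrite('pics/s2.png',cv2.resize(p2[150:410,180:460],None,fx=2.1,fy=2.1))
```

```text
(no output)
```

View pics/s2.png

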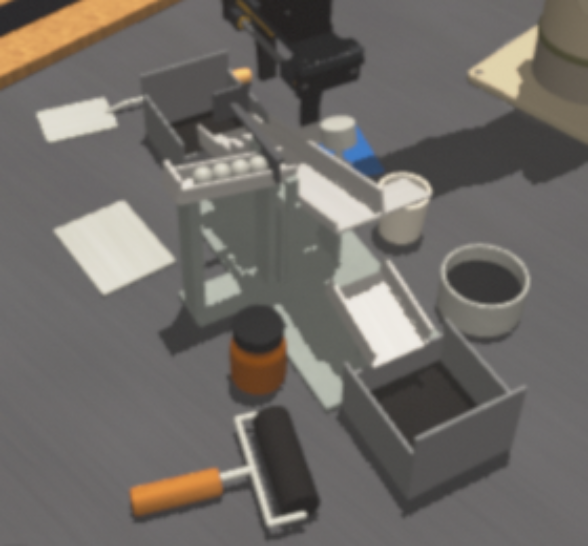

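The seesaw has flipped: its left end is up at (380,195), the right end is down, and the balls are still waiting at (190–260,170). I'll lift, then go to the outer side of the tab.

Call:
{"name": "move_arm", "arguments": {"translation": [[0,0,-0.03],[0,0,-0.07],[0,0,-0.1],[0,0,-0.115],[0.005,-0.02,-0.115],[0.01,-0.05,-0.115],[0.014,-0.08,-0.115],[0.014,-0.101,-0.115],[0.014,-0.101,-0.115],[0.014,-0.101,-0.1],[0.014,-0.101,-0.08],[0.014,-0.101,-0.065],[0.014,-0.101,-0.061],[0.014,-0.101,-0.061],[0.014,-0.101,-0.061]], "twist": [[0,0,0],[0,0,0],[0,0,0],[0,0,0],[0,0,0],[0,0,0],[0,0,0],[0,0,0],[0,0,0],[0,0,0],[0,0,0],[0,0,0],[0,0,0],[0,0,0],[0,0,0]], "grip": [0.087,0.087,0.087,0.087,0.087,0.087,0.087,0.087,0.087,0.087,0.087,0.087,0.087,0.087,0.087]}}

```text
time: 6.0
ee_pos: [0.5175, -0.1884, 0.3561]
orientation: [[-0.282, -0.959, 0.001], [-0.959, 0.282, 0.001], [-0.001, -0.0, -1.0]]
ft_force: [0.7, 0.3, -0.5]
width: 0.0869
```

Run:
```python
from h import *
s=get_state()
p,d=grab_frame('wrist');cv2.imwrite('pics/w3.png',p)
p2,d2=grab_frame('scene');cv2.imwrite('pics/s3.png',cv2.resize(p2[130:390,180:460],None,fx=2.1,fy=2.1))
```

```text
(no output)
```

View pics/w3.png

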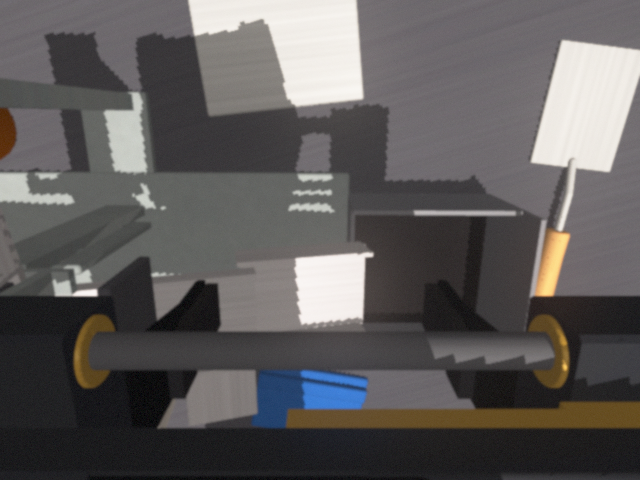

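View pics/s3.png

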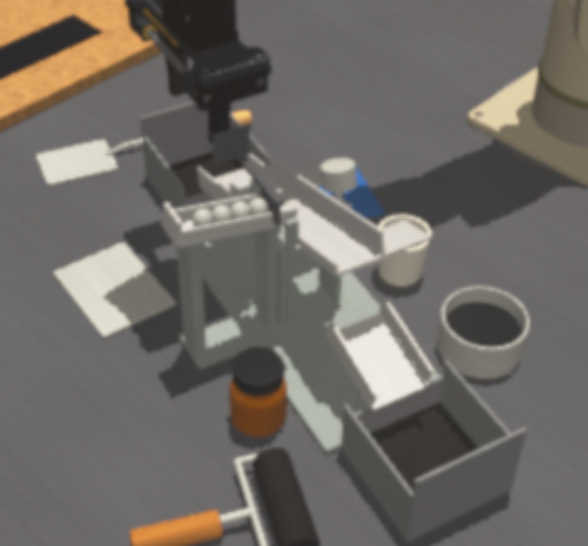

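The finger (col ~190) stands about 15 mm outside the tab (col ~135). Pushing now.

Call:
{"name": "move_arm", "arguments": {"translation": [[-0.008,0,0],[-0.014,0,0],[-0.02,0,0],[-0.026,0,0],[-0.032,0,0],[-0.038,0,0],[-0.044,0,0],[-0.05,0,0],[-0.055,0,0],[-0.059,0,0],[-0.062,0,0],[-0.062,0,0],[-0.062,0,0]], "twist": [[0,0,0],[0,0,0],[0,0,0],[0,0,0],[0,0,0],[0,0,0],[0,0,0],[0,0,0],[0,0,0],[0,0,0],[0,0,0],[0,0,0],[0,0,0]], "grip": [0.087,0.087,0.087,0.087,0.087,0.087,0.087,0.087,0.087,0.087,0.087,0.087,0.087]}}

```text
time: 7.72
ee_pos: [0.5349, -0.1289, 0.356]
orientation: [[-0.282, -0.959, 0.0], [-0.959, 0.282, 0.001], [-0.001, 0.0, -1.0]]
ft_force: [-0.4, 0.8, -0.6]
width: 0.0871
```

Run:
```python
from h import *
s=get_state();print(s['ft_force'])
p,d=grab_frame('wrist');cv2.imwrite('pics/w4.png',p)
p2,d2=grab_frame('scene');cv2.imwrite('pics/s4.png',cv2.resize(p2[130:390,180:460],None,fx=2.1,fy=2.1))
p2,d2=grab_frame('top');cv2.imwrite('pics/t4.png',p2)
```

```text
[-0.3933617   0.79954801 -0.5722503 ]
```

View pics/w4.png

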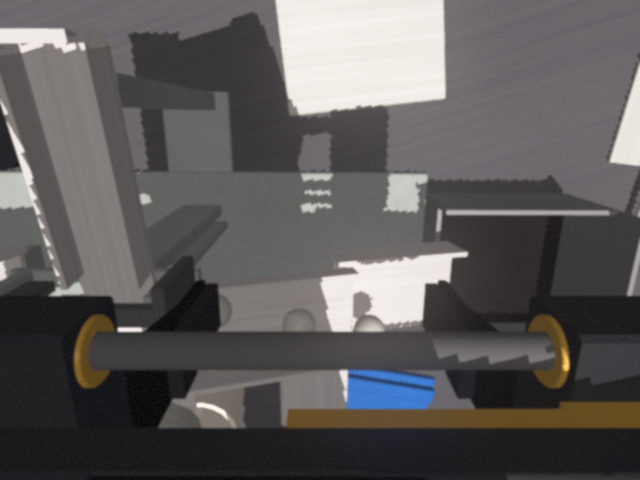

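View pics/s4.png

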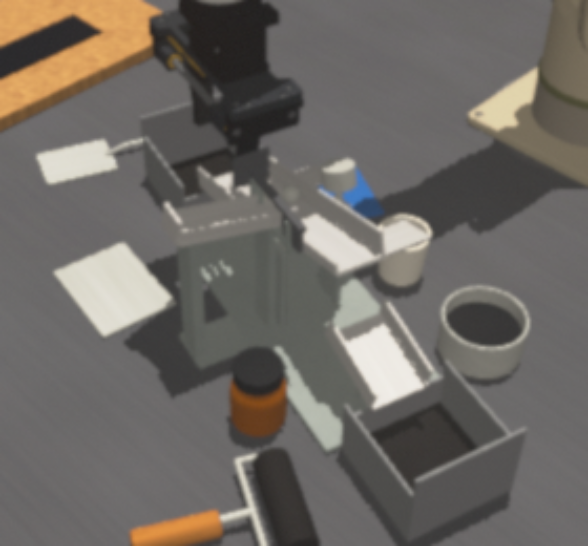

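Three balls are rolling right, at (222,310), (298,323) and (370,328). I estimate the slide is about 45–47 mm open, so I'll ease it towards the stop.

Call:
{"name": "move_arm", "arguments": {"translation": [[-0.001,0,0],[-0.002,0,0],[-0.003,0,0],[-0.003,0,0]], "twist": [[0,0,0],[0,0,0],[0,0,0],[0,0,0]], "grip": [0.087,0.087,0.087,0.087]}}

```text
time: 8.38
ee_pos: [0.5358, -0.126, 0.356]
orientation: [[-0.282, -0.959, 0.0], [-0.959, 0.282, 0.001], [-0.001, -0.0, -1.0]]
ft_force: [-0.3, -1.1, 0.3]
width: 0.0872
```

Call:
{"name": "move_arm", "arguments": {"translation": [[0.005,0,0],[0.015,0,0],[0.02,0,-0.01],[0.03,0,-0.03],[0.04,0,-0.06],[0.06,0,-0.06],[0.1,0.03,-0.06],[0.15,0.07,-0.06],[0.19,0.11,-0.06],[0.23,0.15,-0.06],[0.26,0.18,-0.06],[0.28,0.2,-0.06],[0.3,0.22,-0.06],[0.3,0.22,-0.06]], "twist": [[0,0,0],[0,0,0],[0,0,0],[0,0,0],[0,0,0],[0,0,0],[0,0,0],[0,0,0],[0,0,0],[0,0,0],[0,0,0],[0,0,0],[0,0,0],[0,0,0]], "grip": [0.087,0.087,0.087,0.087,0.087,0.087,0.087,0.087,0.087,0.087,0.087,0.087,0.087,0.087]}}

```text
time: 10.12
ee_pos: [0.2384, -0.3529, 0.4165]
orientation: [[-0.285, -0.958, 0.001], [-0.958, 0.285, -0.0], [-0.0, -0.001, -1.0]]
ft_force: [0.3, 0.1, -0.2]
width: 0.0867
```

Run:
```python
from h import *
s=get_state();print(s['ft_force'],s['ee_pos'])
p2,d2=grab_frame('scene');cv2.imwrite('pics/s5.png',cv2.resize(p2[130:390,180:460],None,fx=2.1,fy=2.1))
p,d=grab_frame('top');np.savez('pics/t5.npz',p=p,d=d)
c=p[170:350,140:480]
cv2.imwrite('pics/t5.png',cv2.resize(c,None,fx=2.35,fy=2.35,interpolation=cv2.INTER_CUBIC))
```

```text
[ 0.3282145   0.07461144 -0.18276409] [ 0.23841397 -0.35289541  0.41654609]
```

View pics/t5.png

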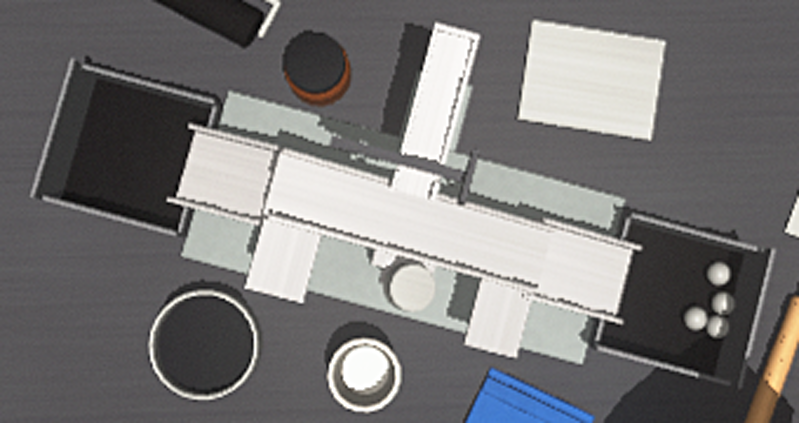

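View pics/s5.png

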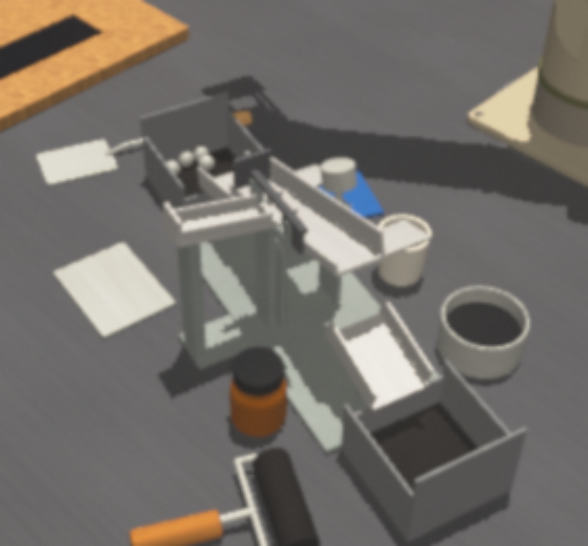

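All four balls are in the right tray, at (695–723, 272–327) in the crop. The tab is now at (470,178) and the plates are swapped. I'll check the slide travel, tilt, ball speed and the loose things.

Run:
```python
from h import *
z=np.load('pics/t5.npz');W=cloud('top',z['d']);z0=np.load('pics/top0.npz')
def reg(x0,x1,y0,y1,zl,zh):
    v0,v1=int(170+y0/2.35),int(170+y1/2.35);u0,u1=int(140+x0/2.35),int(140+x1/2.35)
    P=W[v0:v1,u0:u1].reshape(-1,3);return P[(P[:,2]>zl)&(P[:,2]<zh)]
for n,a in dict(tab=(450,495,140,215,.194,.215),rp=(465,525,290,360,.08,.165),lp=(245,310,232,300,.09,.17)).items():
    P=reg(*a);r=cv2.minAreaRect((P[:,:2]*1000).astype(np.float32));print(n,len(P),np.round(r[0],1),np.round(r[1],1),P[:,2].mean().round(4))
p,d=grab_frame('top')
print('diff vs last', cv2.absdiff(p,z['p'])[170:350,140:480].max())
D=cv2.absdiff(p,z0['p']).max(-1);
for n,(u0,u1,v0,v1) in dict(roller=(195,270,105,195),jar=(255,295,175,220),plate=(355,430,172,235),tin=(198,255,285,345),cup=(274,315,305,350),scraper=(330,395,325,380),knife=(470,520,225,330)).items(): print(n,(D[v0:v1,u0:u1]>60).mean().round(3))
for u,v in [(720,272),(723,302),(695,318),(717,326)]: print(W[int(170+v/2.35),int(140+u/2.35)].round(3))
print(get_state()['time'])
cv2.imwrite('pics/t6.png',p)
```

```text
tab 74 [549.9 -70.8] [ 4.9 39. ] 0.2021
rp 607 [444. -97.] [44.5 53.7] 0.0995
lp 663 [491.5  73.6] [45.5 49.8] 0.1493
diff vs last 67
roller 0.0
jar 0.0
plate 0.0
tin 0.008
cup 0.0
scraper 0.039
knife 0.0
[ 0.477 -0.294  0.027]
[ 0.451 -0.296  0.023]
[ 0.437 -0.27   0.027]
[ 0.431 -0.29   0.028]
10.275
```

View pics/t6.png

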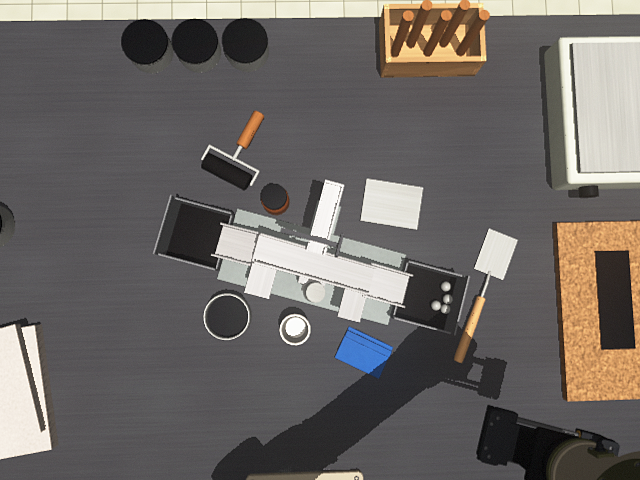

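The slide tab moved 45.8 mm, which is enough even if it started at 0. The plates show full tilt to the other side. I'll wait for the balls to settle and check once more.

Call:
{"name": "move_arm", "arguments": {"translation": [[0,0,0],[0,0,0],[0,0,0],[0,0,0],[0,0,0],[0,0,0],[0,0,0],[0,0,0],[0,0,0],[0,0,0],[0,0,0],[0,0,0],[0,0,0],[0,0,0],[0,0,0],[0,0,0]], "twist": [[0,0,0],[0,0,0],[0,0,0],[0,0,0],[0,0,0],[0,0,0],[0,0,0],[0,0,0],[0,0,0],[0,0,0],[0,0,0],[0,0,0],[0,0,0],[0,0,0],[0,0,0],[0,0,0]], "grip": [0.087,0.087,0.087,0.087,0.087,0.087,0.087,0.087,0.087,0.087,0.087,0.087,0.087,0.087,0.087,0.087]}}

```text
time: 12.28
ee_pos: [0.2407, -0.3516, 0.4162]
orientation: [[-0.281, -0.96, 0.001], [-0.96, 0.281, 0.0], [-0.001, -0.001, -1.0]]
ft_force: [-0.4, 0.6, -0.6]
width: 0.0874
```

Run:
```python
from h import *
import time
p,d=grab_frame('top')
for i in range(4): q,d=grab_frame('top')
print(cv2.absdiff(p,q)[255:340,395:470].max(), get_state()['time'])
cv2.imwrite('pics/t7.png',cv2.resize(q[240:350,380:490],None,fx=4,fy=4))
```

```text
11 12.525
```

View pics/t7.png

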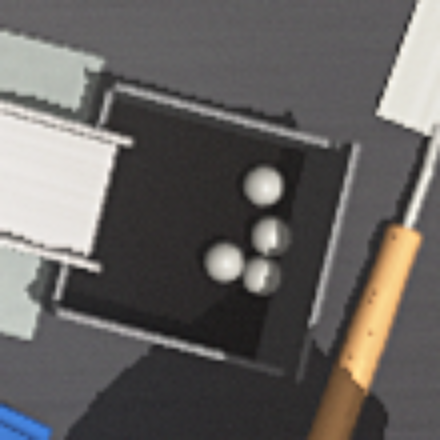

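The four balls lie still in the right tray, at (264,187), (271,238), (225,262) and (262,275). Handing in.

```bash
python3 -c "
from station import *
print(sign_off())"
```

```text
the job is handed in; nothing more can be done
None
```

The job is done and handed in at about 12.5 s: all four balls ran down the right chute and lie still in the right tray. I pressed the raised right plate down with one fingertip so the seesaw rocked over. I then pushed the slide tab open with the back of the same finger and drew the arm clear.

What the last checks showed:
- **Seesaw:** the right plate went from about 149 mm down to 99.5 mm, and the left from about 99 mm up to 149 mm, so it lies fully on the other stop.
- **Slide:** the tab moved 45.8 mm by depth image. That clears the required 42 mm even if the slide started at zero. I eased it towards the stop but felt no clear contact there, so I can't say it was against it.
- **Balls:** the tops are 23–28 mm above the table, and the tray shows no change beyond image noise over the last 0.2 s.
- **Loose things:** the roller, jar, plate, cup and knife show no change from the first picture. The scraper and tin showed small differences (4 % and 0.8 % of their areas). For the scraper this looks like the arm's moved shadow, and neither looks shifted in the picture.

No check failed.

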